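# Snap the battery-box lid shut all round

### The job

The lid of the radio's battery box is on, but its rim is still unclipped on all four sides: press the four rim sections down with your fingertips, one side at a time, until every one clicks flat. Only press: do not pick up the box or shove it along, leave the mug, hand-held radio, screwdriver and roll of tape where they are, and finish clear of everything.

Things in the scene. Friction and masses are not known exactly. Their poses are not given: they have to be found in the camera images.
- box: Battery box, loose on the dresser: dark grey plastic, 156 x 116 x 79 mm (x, y, z), about 2.3 kg, with a lighter grey lid. Origin: centre of its underside, z up; x along its long side, away from the robot at yaw 0 (yaw within 0.6 rad of that), y to the left. The lid's rim is four snap sections, one per side, reaching 82 mm (ends, along x) and 62 mm (long sides, along y) from the centre.
- lid (a point): Centre of the top of the lid's fixed middle panel (108 x 64 mm), 86 mm above the dresser. The four rim sections are hinged along its edges. An open section slopes up and outward, its outer edge about 11 mm higher than when shut; shut, its top is flush with this panel.
- rim_near (a joint): How far (rad) the rim section on the short end nearest the robot at yaw 0 (box -x) is pressed down: 0 = open, 0.36 = flat and clicked shut. Pressed near its outer edge it resists with up to about 9 N, most at about 0.06 rad; past about 0.23 rad it snaps shut by itself and stays. Let go before that, it springs open again.
- press_near (a point): Point to press: top face of the rim section on the short end nearest the robot at yaw 0 (box -x), mid-length (120 mm long), 23 mm outward of its hinge; section 30 mm wide, 5 mm thick, fine finger ridges here. It moves with the section, sinking about 8 mm to 86 mm above the dresser when shut. Its x axis points outward from the box, across the section, level while open.
- rim_far (a joint): How far (rad) the rim section on the short end away from the robot at yaw 0 (box +x) is pressed down: 0 = open, 0.36 = flat and clicked shut. Pressed near its outer edge it resists with up to about 9 N, most at about 0.06 rad; past about 0.23 rad it snaps shut by itself and stays. Let go before that, it springs open again.
- press_far (a point): Point to press: top face of the rim section on the short end away from the robot at yaw 0 (box +x), mid-length (120 mm long), 23 mm outward of its hinge; section 30 mm wide, 5 mm thick, fine finger ridges here. It moves with the section, sinking about 8 mm to 86 mm above the dresser when shut. Its x axis points outward from the box, across the section, level while open.
- rim_left (a joint): How far (rad) the rim section on the long side on the robot's left at yaw 0 (box +y) is pressed down: 0 = open, 0.36 = flat and clicked shut. Pressed near its outer edge it resists with up to about 9 N, most at about 0.06 rad; past about 0.23 rad it snaps shut by itself and stays. Let go before that, it springs open again.
- press_left (a point): Point to press: top face of the rim section on the long side on the robot's left at yaw 0 (box +y), mid-length (102 mm long), 23 mm outward of its hinge; section 30 mm wide, 5 mm thick, fine finger ridges here. It moves with the section, sinking about 8 mm to 86 mm above the dresser when shut. Its x axis points outward from the box, across the section, level while open.
- rim_right (a joint): How far (rad) the rim section on the long side on the robot's right at yaw 0 (box -y) is pressed down: 0 = open, 0.36 = flat and clicked shut. Pressed near its outer edge it resists with up to about 9 N, most at about 0.06 rad; past about 0.23 rad it snaps shut by itself and stays. Let go before that, it springs open again.
- press_right (a point): Point to press: top face of the rim section on the long side on the robot's right at yaw 0 (box -y), mid-length (102 mm long), 23 mm outward of its hinge; section 30 mm wide, 5 mm thick, fine finger ridges here. It moves with the section, sinking about 8 mm to 86 mm above the dresser when shut. Its x axis points outward from the box, across the section, level while open.
- mug: White mug, 76 mm across, 85 mm high, standing beside the box. Origin at the centre of its underside. Bystander.
- radio: Black hand-held radio standing upright, 36 x 58 x 100 mm with a stub aerial to 129 mm. Origin at the centre of its underside. Bystander.
- screwdriver: Screwdriver, about 170 mm long, lying crosswise beyond the far end of the box. Bystander.
- tape: Black roll of tape lying flat, 64 mm across, 19 mm high, on the robot's side of the box. Bystander.
Things that resemble listed ones, but are neither listed nor needed, are in the scene too. Of the things like the box, leave any that is blue or purple; of the rest the larger one is meant.

How it is judged:
By the outcome, as a careful person would: the job done as asked, in the order asked, and still so for the second after the job is handed in, with the robot touching nothing.
It also fails if it takes over 42 s, if anything falls off the work surface, if the arm or the gripper's body presses on something with over 40 N, if the wrist force passes 120 N, or if a joint passes its speed limit or range.

### The arm

A 6-joint arm with a two-finger parallel gripper is mounted at the origin on the work surface. World frame = base frame: x ahead of the robot, y to its left, z up, the work surface at z = 0. Lengths are in m, angles in rad, forces in N, time in s.
With the tool pointing down it reaches from about 0.25 to 0.725 m from the base axis. Payload 4 kg.
Tool frame: the origin (TCP) lies at the very end of the fingers, on their centre line; the grasp point (between the pads) lies 19 mm behind it; x points along the fingers, y is the direction in which the jaws open and shut, and the axes are right-handed (so a half turn about x gives the same grasp; the last joint's range is limited). The gripper opens to 85 mm and grips with 20 to 120 N. Pads are 22 mm wide; open, the fingers measure 114 mm over their backs; the gripper's body (76 mm by 85 mm) begins 54 mm behind the grasp point. The pads swing forward as they close: fully open they stand 13 mm farther back than shut.
Start: joints at [1.172, 0.241, 0.005, 1.335, 0, 1.571], TCP at [0.194, 0.461, 0.231] pointing down, gripper open.
Joint ranges: [-2.72, 2.72], [-1.05, 1.87], [-1.09, 1.28], [-1.99, 2.15], [-1.42, 1.44], [-3.14, 3.14]. Speed limits (rad/s): [2.79, 2.79, 3.14, 3.14, 3.14, 3.14].

### API

Orientations are given as a unit quaternion [x, y, z, w].
In Python, from workcell import get_obs, camera, job_done gives the robot as it stands. The module is installed in compiled form; this text tells all that it offers.
- The arm moves only by the tool arm_command, never from a script. Its argument "motion" is a list of rows, each an object of numbers: "x", "y", "z": the shift along the tool's x, y, z in m; "roll": the turn about the tool's x in rad; "fingers": the opening, from 0 (shut) to 1 (fully open). A call has 1 to 20 rows; each row shifts and turns the pose as measured when the row begins, along the tool's axes as they then stand; what a row does not reach is not made up. A row lasts 1/12 s, in which the tool goes at most 41.7 mm and 7.16 degrees, less where a joint would pass 70% of its speed; a pose out of reach is approached as far as the arm can. A call is refused whole if a number of a shift passes 0.0417 or a number of a turn 0.125, either way. A call with a gripper value outside its range is refused whole. The fingers move at their own pace and stop on an object; the grip force is fixed at half the most. Time passes only in rows, so rows that do not move let the fingers close. It gives the time, the measured TCP pose, the force and the opening at its end, in the units of the state.
- get_obs(): the state, without advancing time (a new reading comes with each control period).
- camera(name): name is "scene" or "side" or "wrist"; returns a dict with "frame" (400x640x3 uint8, red, green, blue), "intrinsics" (3x3 intrinsics, pixels), "rvec" (rotation vector, rad) and "tvec" (3), from world to camera coordinates, as OpenCV has them. Camera axes: x right, y down, z forward; pixel columns grow to the right and rows downward; lengths in m; the calibration is good to about 2 mm. A picture is of the moment at which its call begins. There is no depth.
- job_done(): hands the job in, once; it reports no verdict.
The state is a dict: "clock": time; "joint_pos": joint angles; "joint_vel": joint speeds; "tau": joint torques, N m; "eef_pos": TCP position; "tool_rot": TCP orientation; "ft_force": force on the tool from outside, world axes, zero at the start; "ft_torque": the same for the moment, N m; "grip_width": finger opening in m.
Only numpy, scipy, OpenCV 4.12 (cv2) and the standard library are available. Lean on these libraries where they do the work, as an engineer would, in place of code of your own. Each camera call takes 0.05 s, during which the arm holds its last target.

## Working session

There is one attempt and no reset: what is moved stays moved. The work goes in short steps, Python scripts to look and compute and a tool call to move; the robot and the scene stay as the last step left them, time stands still between calls to the robot, and variables do not carry over. Pictures are saved under pics/ and viewed, and the job is handed in when it is done.

Besides the shell and the picture viewer there is one more tool, called after ">>>" by a JSON object that holds its "api" and its "payload", one argument or row to a line. arm_command: Moves the arm, as the interface text tells. Its arguments: {"type":"object","properties":{"motion":{"type":"array","items":{"type":"object","properties":{"x":{"type":"number"},"y":{"type":"number"},"z":{"type":"number"},"roll":{"type":"number"},"fingers":{"type":"number"}}}}},"required":["motion"]}

```bash
mkdir -p pics; python3 - <<'E'
from workcell import get_obs, camera
import cv2,pickle
o=get_obs();print({k:o[k] for k in('clock','eef_pos','tool_rot','ft_force','grip_width')})
d={}
for n in('scene','side','wrist'):
    c=camera(n);d[n]=c;cv2.imwrite(f'pics/{n}0.png',c['frame'][:,:,::-1])
    print(n,c['intrinsics'],c['rvec'],c['tvec'])
pickle.dump(d,open('c0.pkl','wb'))
E
```

```text
{'clock': 0.0, 'eef_pos': array([0.19390827, 0.46018044, 0.23041369]), 'tool_rot': array([ 0.13933066,  0.69323852, -0.14077953,  0.69295631]), 'ft_force': array([ 0.05338128,  0.01123921, -0.26376293]), 'grip_width': 0.0853634204797084}
scene [[480.19265982   0.         321.34094895]
 [  0.         480.19265982 194.06857773]
 [  0.           0.           1.        ]] [ 1.62773931  2.26276721 -0.59066693] [ 0.17740309 -0.43364222  1.53224985]
side [[517.7624175    0.         325.77480272]
 [  0.         517.7624175  204.08656184]
 [  0.           0.           1.        ]] [ 2.05754918 -0.68741861  0.39135886] [-0.44903318  0.26174481  1.00335314]
wrist [[289.27814594   0.         317.89419919]
 [  0.         289.27814594 196.29486161]
 [  0.           0.           1.        ]] [-2.41879434 -1.60600439 -0.21875226] [-0.49845389 -0.03588506  0.37890266]
```

View pics/scene0.png

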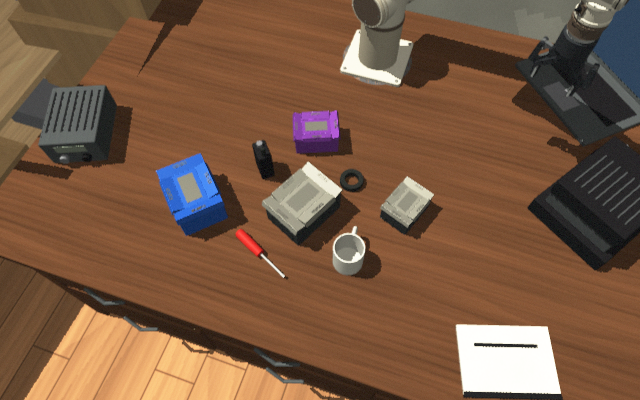

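View pics/side0.png

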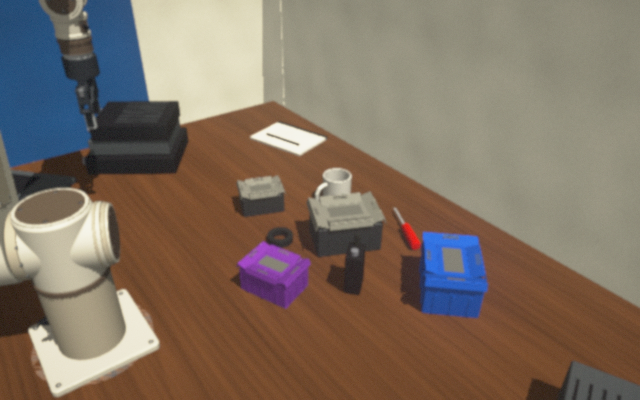

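View pics/wrist0.png

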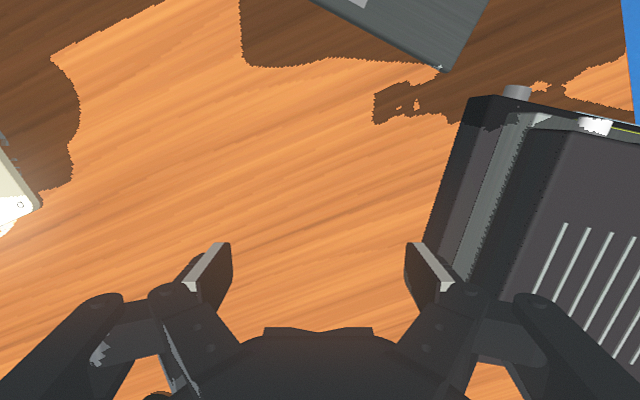

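The target is the larger grey box, at scene (302,202) and side (346,222). The smaller grey box at scene (406,205) and the blue and purple ones are decoys. The mug is at scene (349,254), the radio at (263,160), the tape at (352,181) and the screwdriver at (262,254). I'll zoom in next.

```bash
python3 - <<'E'
import cv2,pickle
d=pickle.load(open('c0.pkl','rb'))
a=d['scene']['frame'][130:280,230:390,::-1];cv2.imwrite('pics/zs.png',cv2.resize(a,None,fx=4,fy=4,interpolation=cv2.INTER_CUBIC)[:600])
a=d['side']['frame'][170:290,270,None] if 0 else d['side']['frame'][160:300,270:430,::-1];cv2.imwrite('pics/zd.png',cv2.resize(a,None,fx=4,fy=4,interpolation=cv2.INTER_CUBIC))
E
```

```text
(no output)
```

View pics/zs.png

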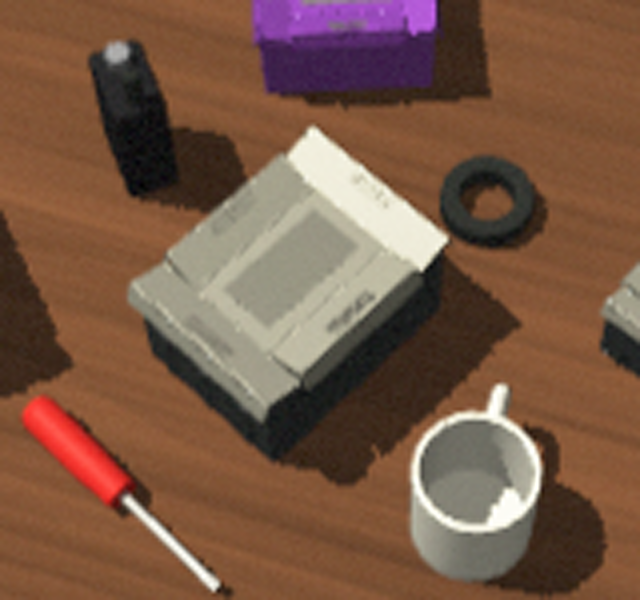

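View pics/zd.png

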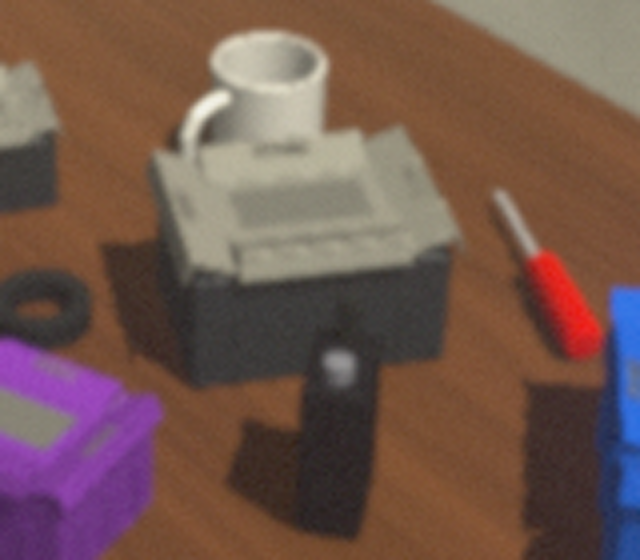

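```bash
cat > h.py <<'E'
import cv2,numpy as np
def ray(c,uv,z):
    R=cv2.Rodrigues(np.array(c['rvec'],float))[0];t=np.array(c['tvec'],float).ravel();K=np.array(c['intrinsics'])
    o=-R.T@t;out=[]
    for u,v in np.atleast_2d(uv):
        d=R.T@np.linalg.inv(K)@[u,v,1];out.append(o+d*(z-o[2])/d[2])
    return np.array(out)
def proj(c,P): return cv2.projectPoints(np.array(P,float),np.array(c['rvec'],float),np.array(c['tvec'],float),np.array(c['intrinsics']),None)[0][:,0]
E
python3 - <<'E'
from h import *
import pickle
d=pickle.load(open('c0.pkl','rb'))
def fit(P): # nearR? 
    P=P[:,:2];c=P.mean(0);ax=(P[2]+P[3]-P[0]-P[1])/2
    print(np.round(P,4).tolist(),'c',c.round(4),'len',np.linalg.norm(ax).round(4),'wid',np.linalg.norm(P[1]-P[0]).round(4),np.linalg.norm(P[3]-P[2]).round(4),'yaw',np.arctan2(ax[1],ax[0]).round(3))
S=np.array([[313,127],[448,240],[132,292],[265,415]])/4+[230,130]
D=np.array([[190,277],[153,155],[460,243],[402,128]])/4+[270,160]
fit(ray(d['scene'],S-.0,.096));fit(ray(d['side'],D,.096))
# dark panel
for n,uv in(('scene',np.array([[318,207],[362,245],[217,282],[265,328]])/4+[230,130]),('side',np.array([[238,228],[232,195],[372,215],[360,182]])/4+[270,160])):
    fit(ray(d[n],uv,.086))
print('mug rim',ray(d['scene'],np.array([[477,470]])/4+[230,130],.085),'tape',ray(d['scene'],np.array([[488,200]])/4+[230,130],.012),
 'radio',ray(d['scene'],np.array([[117,50]])/4+[230,130],.129),'sd',ray(d['scene'],np.array([[40,410],[217,585]])/4+[230,130],.012))
E
```

```text
[[0.4984, -0.0546], [0.5504, 0.0521], [0.6461, -0.1195], [0.6975, -0.0146]] c [ 0.5981 -0.0342] len 0.1614 wid 0.1186 0.1168 yaw -0.42
[[0.4863, -0.0705], [0.5441, 0.0452], [0.6308, -0.1353], [0.6878, -0.0208]] c [ 0.5872 -0.0454] len 0.1583 wid 0.1294 0.1279 yaw -0.426
[[0.548, -0.0341], [0.5652, 0.001], [0.6184, -0.0755], [0.6389, -0.0365]] c [ 0.5926 -0.0363] len 0.0821 wid 0.0391 0.044 yaw -0.5
[[0.5467, -0.0364], [0.5653, -0.0064], [0.6191, -0.0726], [0.6368, -0.041]] c [ 0.592  -0.0391] len 0.0802 wid 0.0353 0.0362 yaw -0.457
mug rim [[0.68665073 0.11290889 0.085     ]] tape [[0.4655946  0.05688678 0.012     ]] radio [[ 0.50295777 -0.18363406  0.129     ]] sd [[ 0.70515038 -0.16867777  0.012     ]
 [ 0.77836005 -0.02045527  0.012     ]]
```

```bash
python3 - <<'E'
from h import *
import pickle
d=pickle.load(open('c0.pkl','rb'))
S=np.array([[313,127],[448,240],[132,292],[265,415]])/4+[230,130]
D=np.array([[190,277],[153,155],[460,243],[402,128]])/4+[270,160]
def PM(c): return np.array(c['intrinsics'])@np.c_[cv2.Rodrigues(np.array(c['rvec'],float))[0],np.array(c['tvec'],float).ravel()]
X=cv2.triangulatePoints(PM(d['scene']),PM(d['side']),S.T,D.T);X=(X[:3]/X[3]).T
print(X.round(4),X.mean(0))
for n,p in(('scene',S),('side',D)): print((proj(d[n],X)-p).round(1).tolist())
c=np.array([.592,-.038]);a=-.43
ang=[[ -.082,-.06,.097],[-.082,.06,.097],[.082,-.06,.097],[.082,.06,.097],[-.054,-.032,.086],[-.054,.032,.086],[.054,-.032,.086],[.054,.032,.086],[-.078,.058,0],[.078,.058,0],[.078,-.058,0],[-.078,-.058,0]]
R=np.array([[np.cos(a),-np.sin(a)],[np.sin(a),np.cos(a)]])
P=np.array([[*(c+R@p[:2]),p[2]] for p in map(np.array,ang)])
for n,o in(('scene',[230,130]),('side',[270,160])):
    im=d[n]['frame'][o[1]:o[1]+150 if n=='scene' else 300,o[0]:o[0]+160,::-1]
    im=cv2.resize(im,None,fx=4,fy=4,interpolation=cv2.INTER_CUBIC)
    for u,v in (proj(d[n],P)-o)*4: cv2.circle(im,(int(u),int(v)),3,(0,255,0),-1)
    cv2.imwrite(f'pics/ov_{n}.png',im)
E
```

```text
[[ 0.4938 -0.058   0.0861]
 [ 0.5481  0.0513  0.0915]
 [ 0.6418 -0.1235  0.0851]
 [ 0.6945 -0.015   0.0905]] [ 0.59455536 -0.03632128  0.08831642]
[[-0.6, 0.3], [-0.1, 0.1], [-0.4, 0.1], [0.4, -0.2]]
[[-0.6, -0.2], [-0.1, -0.0], [-0.3, -0.1], [0.3, 0.1]]
```

View pics/ov_scene.png

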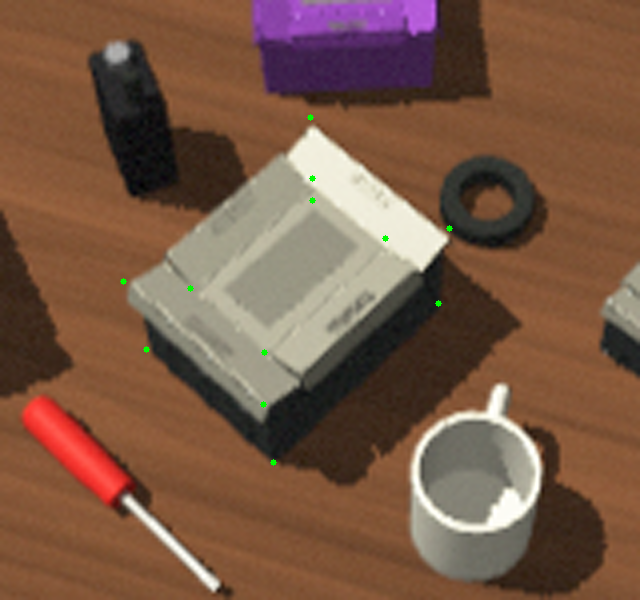

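View pics/ov_side.png

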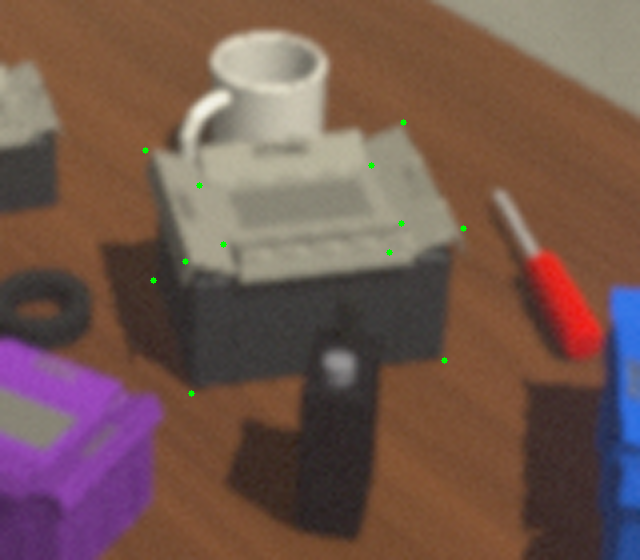

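```bash
cat >> h.py <<'E'
from scipy.spatial.transform import Rotation as Rn
C=np.array([.594,-.037]);YAW=-.43
def box(x,y,z,C=C,a=YAW): return np.array([C[0]+np.cos(a)*x-np.sin(a)*y,C[1]+np.sin(a)*x+np.cos(a)*y,z])
def delta(o,target):
    M=Rn.from_quat(o['tool_rot']).as_matrix(); dd=np.array(target)-o['eef_pos']
    return M,(M.T@dd)
def st(o): print('t',round(o['clock'],3),'p',o['eef_pos'].round(4),'F',o['ft_force'].round(2),'w',round(o['grip_width'],4),'q5',round(float(o['joint_pos'][5]),3))
E
python3 - <<'E'
from h import *
from workcell import get_obs
o=get_obs();st(o);M,t=delta(o,box(-.0771,0,.2));print(M.round(3),t.round(4))
y=M[:,1];print('y ang',np.arctan2(y[1],y[0]), 'err mod 90',(np.arctan2(y[1],y[0])-YAW+np.pi/4)%(np.pi/2)-np.pi/4)
for n,p in dict(near=(-.077,0),far=(.077,0),left=(0,.055),right=(0,-.055)).items(): print(n,box(*p,0).round(4))
E
```

```text
t 0.15 p [0.194  0.4603 0.2306] F [1.02 0.13 0.19] w 0.0853 q5 1.571
[[-0.001  0.388  0.922]
 [-0.002  0.922 -0.388]
 [-1.    -0.002  0.   ]] [ 0.0311 -0.3005  0.4847]
y ang 1.171986552638684 err mod 90 0.031190225843787278
near [ 0.524  -0.0049  0.    ]
far [ 0.664  -0.0691  0.    ]
left [0.6169 0.013  0.    ]
right [ 0.5711 -0.087   0.    ]
```

>>> {"api": "arm_command", "payload": {
  "motion": [
    {"y":-0.02,"z":0.0323,"fingers":0},
    {"y":-0.02,"z":0.0323,"fingers":0},
    {"y":-0.02,"z":0.0323,"fingers":0},
    {"y":-0.02,"z":0.0323,"fingers":0},
    {"y":-0.02,"z":0.0323,"fingers":0},
    {"y":-0.02,"z":0.0323,"fingers":0},
    {"y":-0.02,"z":0.0323,"fingers":0},
    {"y":-0.02,"z":0.0323,"fingers":0},
    {"y":-0.02,"z":0.0323,"fingers":0},
    {"y":-0.02,"z":0.0323,"fingers":0},
    {"y":-0.02,"z":0.0323,"fingers":0},
    {"y":-0.02,"z":0.0323,"fingers":0},
    {"y":-0.02,"z":0.0323,"fingers":0},
    {"y":-0.02,"z":0.0323,"fingers":0},
    {"y":-0.02,"z":0.0323,"fingers":0},
    {"fingers":0}
  ]
}}

```text
schema error: expected keys x, y, z, roll, fingers
```

```bash
python3 - <<'E'
from h import *
from workcell import get_obs,camera
import pickle
o=get_obs();st(o);M,t=delta(o,box(-.077,0,.12));print(M.round(3),t.round(4))
d={}
for n in('wrist','scene'):
    c=camera(n);cv2.imwrite(f'pics/{n}1.png',c['frame'][:,:,::-1]);d[n]=c
pickle.dump(d,open('c1.pkl','wb'))
E
```

```text
t 0.15 p [0.194  0.4603 0.2306] F [1.02 0.13 0.19] w 0.0853 q5 1.571
[[-0.001  0.388  0.922]
 [-0.002  0.922 -0.388]
 [-1.    -0.002  0.   ]] [ 0.1111 -0.3004  0.4848]
```

View pics/wrist1.png

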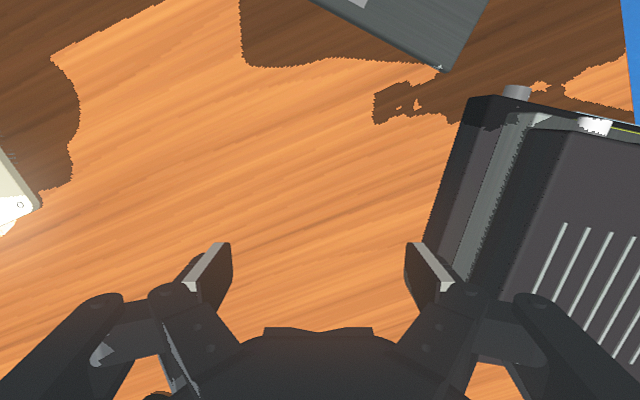

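The call was refused because every row needs all five keys, so the arm hasn't moved and the picture is unchanged.

>>> {"api": "arm_command", "payload": {
  "motion": [
    {"x":0,"y":-0.02,"z":0.0323,"roll":0,"fingers":0},
    {"x":0,"y":-0.02,"z":0.0323,"roll":0,"fingers":0},
    {"x":0,"y":-0.02,"z":0.0323,"roll":0,"fingers":0},
    {"x":0,"y":-0.02,"z":0.0323,"roll":0,"fingers":0},
    {"x":0,"y":-0.02,"z":0.0323,"roll":0,"fingers":0},
    {"x":0,"y":-0.02,"z":0.0323,"roll":0,"fingers":0},
    {"x":0,"y":-0.02,"z":0.0323,"roll":0,"fingers":0},
    {"x":0,"y":-0.02,"z":0.0323,"roll":0,"fingers":0},
    {"x":0,"y":-0.02,"z":0.0323,"roll":0,"fingers":0},
    {"x":0,"y":-0.02,"z":0.0323,"roll":0,"fingers":0},
    {"x":0,"y":-0.02,"z":0.0323,"roll":0,"fingers":0},
    {"x":0,"y":-0.02,"z":0.0323,"roll":0,"fingers":0},
    {"x":0,"y":-0.02,"z":0.0323,"roll":0,"fingers":0},
    {"x":0,"y":-0.02,"z":0.0323,"roll":0,"fingers":0},
    {"x":0,"y":-0.02,"z":0.0323,"roll":0,"fingers":0},
    {"x":0,"y":0,"z":0,"roll":0,"fingers":0}
  ]
}}

```text
clock: 1.58
eef_pos: [0.5399, -0.0217, 0.2281]
tool_rot: [0.137, 0.693, -0.136, 0.695]
ft_force: [0.6, 0.3, -0.4]
grip_width: 0.0003
```

```bash
python3 - <<'E'
from h import *
from workcell import get_obs,camera
import pickle
o=get_obs();st(o);M,t=delta(o,box(-.077,0,.12));print(M.round(3),t.round(4))
d={}
for n in('wrist','scene'):
    c=camera(n);cv2.imwrite(f'pics/{n}2.png',c['frame'][:,:,::-1]);d[n]=c
pickle.dump(d,open('c1.pkl','wb'))
E
```

```text
t 1.583 p [ 0.5399 -0.0217  0.2281] F [ 0.62  0.32 -0.36] w 0.0003 q5 0.347
[[ 0.003  0.378  0.926]
 [ 0.001  0.926 -0.378]
 [-1.     0.002  0.003]] [ 0.1081  0.0094 -0.0213]
```

View pics/wrist2.png

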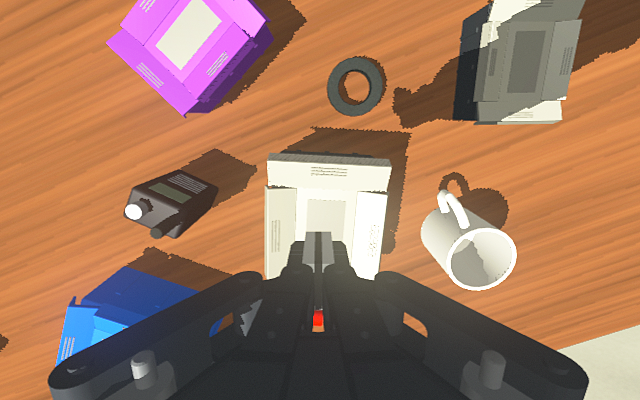

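```bash
python3 - <<'E'
from h import *
import pickle
c=pickle.load(open('c1.pkl','rb'))['wrist']
im=c['frame'][140:290,250:410,::-1];im=cv2.resize(im,None,fx=4,fy=4,interpolation=cv2.INTER_CUBIC)
R=[[x,y,z] for x,y,z in [(-.082,-.06,.0965),(-.082,.06,.0965),(-.054,-.032,.086),(-.054,.032,.086),(-.077,0,.094),(0,.055,.094),(0,-.055,.094)]]
for u,v in (proj(c,[box(*r) for r in R])-[250,140])*4: cv2.circle(im,(int(u),int(v)),4,(0,0,255),-1)
cv2.imwrite('pics/w2z.png',im)
E
```

```text
(no output)
```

View pics/w2z.png

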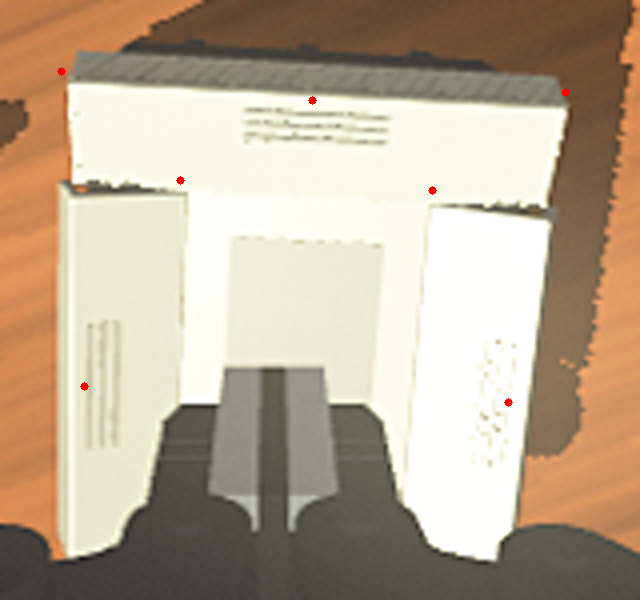

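```bash
sed -i 's/^C=.*/C=np.array([.596,-.038]);YAW=-.43/' h.py; python3 - <<'E'
from h import *
from workcell import get_obs
o=get_obs();st(o)
for z in(.12,.098):M,t=delta(o,box(-.076,0,z));print(t.round(4))
y=M[:,1];print('yerr',np.arctan2(y[1],y[0])-YAW-np.pi/2)
E
```

```text
t 1.683 p [ 0.5368 -0.0179  0.2281] F [-0.69  0.52  0.61] w -0.0002 q5 0.35
[ 0.1082  0.0067 -0.0133]
[ 0.1302  0.0066 -0.0133]
yerr 0.045280439990863286
```

>>> {"api": "arm_command", "payload": {
  "motion": [
    {"x":0.027,"y":0.0017,"z":-0.0033,"roll":0.045,"fingers":0},
    {"x":0.027,"y":0.0017,"z":-0.0033,"roll":0,"fingers":0},
    {"x":0.027,"y":0.0017,"z":-0.0033,"roll":0,"fingers":0},
    {"x":0.018,"y":0.0017,"z":-0.0033,"roll":0,"fingers":0},
    {"x":0,"y":0,"z":0,"roll":0,"fingers":0},
    {"x":0,"y":0,"z":0,"roll":0,"fingers":0}
  ]
}}

```text
clock: 2.18
eef_pos: [0.524, 0.0011, 0.1282]
tool_rot: [0.151, 0.691, -0.147, 0.691]
ft_force: [0.5, 0.6, 0.4]
grip_width: -0.0001
```

```bash
python3 - <<'E'
from h import *
from workcell import get_obs
o=get_obs();st(o)
for z in(.12,.098):M,t=delta(o,box(-.076,0,z));print(t.round(4))
y=M[:,1];print('yerr',np.arctan2(y[1],y[0])-YAW-np.pi/2)
E
```

```text
t 2.183 p [0.524  0.0011 0.1282] F [0.47 0.63 0.36] w -0.0001 q5 0.423
[ 0.0082 -0.0056  0.0057]
[ 0.0302 -0.0057  0.0057]
yerr 0.005558367876935533
```

>>> {"api": "arm_command", "payload": {
  "motion": [
    {"x":0.01,"y":-0.0055,"z":0.0055,"roll":0,"fingers":0},
    {"x":0,"y":0,"z":0,"roll":0,"fingers":0},
    {"x":0,"y":0,"z":0,"roll":0,"fingers":0}
  ]
}}

```text
clock: 2.43
eef_pos: [0.5282, -0.0048, 0.1207]
tool_rot: [0.15, 0.69, -0.145, 0.693]
ft_force: [0.2, -0.0, 0.2]
grip_width: -0.0002
```

```bash
python3 - <<'E'
from h import *
from workcell import get_obs,camera
o=get_obs();st(o)
for z in(.12,.098):M,t=delta(o,box(-.076,0,z));print(t.round(4))
c=camera('scene');a=c['frame'][110:260,230:390,::-1];cv2.imwrite('pics/s3.png',cv2.resize(a,None,fx=4,fy=4,interpolation=cv2.INTER_CUBIC))
E
```

```text
t 2.433 p [ 0.5282 -0.0048  0.1207] F [ 0.18 -0.03  0.15] w -0.0002 q5 0.408
[ 0.0007 -0.0019 -0.0005]
[ 0.0227 -0.002  -0.0006]
```

View pics/s3.png

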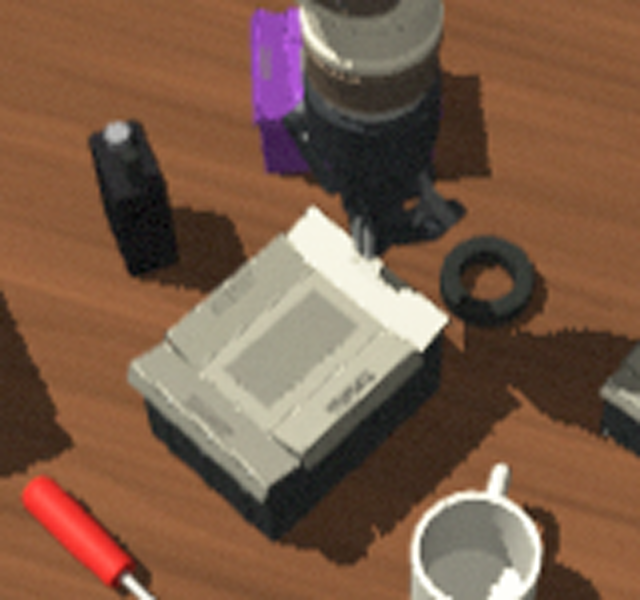

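The closed fingertips are above the near (sunlit) section, around zoom (370,250). I'll press down now.

>>> {"api": "arm_command", "payload": {
  "motion": [
    {"x":0.008,"y":-0.001,"z":0,"roll":0,"fingers":0},
    {"x":0.005,"y":0,"z":0,"roll":0,"fingers":0},
    {"x":0.005,"y":0,"z":0,"roll":0,"fingers":0},
    {"x":0.004,"y":0,"z":0,"roll":0,"fingers":0},
    {"x":0.004,"y":0,"z":0,"roll":0,"fingers":0},
    {"x":0.004,"y":0,"z":0,"roll":0,"fingers":0}
  ]
}}

```text
clock: 2.98
eef_pos: [0.5307, -0.0063, 0.0918]
tool_rot: [0.151, 0.687, -0.145, 0.695]
ft_force: [-3.3, 0.2, 9.8]
grip_width: -0.0001
```

>>> {"api": "arm_command", "payload": {
  "motion": [
    {"x":0.003,"y":0,"z":0,"roll":0,"fingers":0},
    {"x":0.003,"y":0,"z":0,"roll":0,"fingers":0},
    {"x":0.003,"y":0,"z":0,"roll":0,"fingers":0}
  ]
}}

```text
clock: 3.23
eef_pos: [0.5307, -0.0061, 0.0854]
tool_rot: [0.152, 0.687, -0.145, 0.696]
ft_force: [-14.9, -0.3, 43.4]
grip_width: -0.0001
```

>>> {"api": "arm_command", "payload": {
  "motion": [
    {"x":-0.008,"y":0,"z":0,"roll":0,"fingers":0},
    {"x":-0.02,"y":0,"z":0,"roll":0,"fingers":0},
    {"x":-0.02,"y":0,"z":0,"roll":0,"fingers":0},
    {"x":0,"y":0,"z":0,"roll":0,"fingers":0},
    {"x":0,"y":0,"z":0,"roll":0,"fingers":0}
  ]
}}

```text
clock: 3.65
eef_pos: [0.5299, -0.0066, 0.1352]
tool_rot: [0.151, 0.687, -0.145, 0.696]
ft_force: [-0.1, 0.3, -0.3]
grip_width: 0.0001
```

```bash
cat > look.py <<'E'
from h import *
from workcell import get_obs,camera
import sys
k=sys.argv[1]
o=get_obs();st(o)
for n,p in dict(near=(-.076,0),far=(.076,0),left=(0,.0535),right=(0,-.0535)).items():
    M,t=delta(o,box(*p,.118));print(n,t.round(4))
y=M[:,1];print('yerr',np.arctan2(y[1],y[0])-YAW-np.pi/2,'tilt',M[:,0].round(3))
ims=[]
for n,(u,v) in dict(scene=(230,130),side=(270,160)).items():
    c=camera(n);ims.append(cv2.resize(c['frame'][v:v+140,u:u+150,::-1],(400,373),interpolation=cv2.INTER_CUBIC))
cv2.imwrite(f'pics/l{k}.png',np.hstack(ims))
E
python3 look.py 4
```

```text
t 3.65 p [ 0.5299 -0.0066  0.1352] F [-0.12  0.26 -0.29] w 0.0001 q5 0.406
near [ 0.0171 -0.0011 -0.003 ]
far [ 0.0187 -0.0023  0.149 ]
left [0.0186 0.0518 0.0734]
right [ 0.0173 -0.0552  0.0726]
yerr 0.007634094254215906 tilt [ 0.015  0.006 -1.   ]
```

View pics/l4.png

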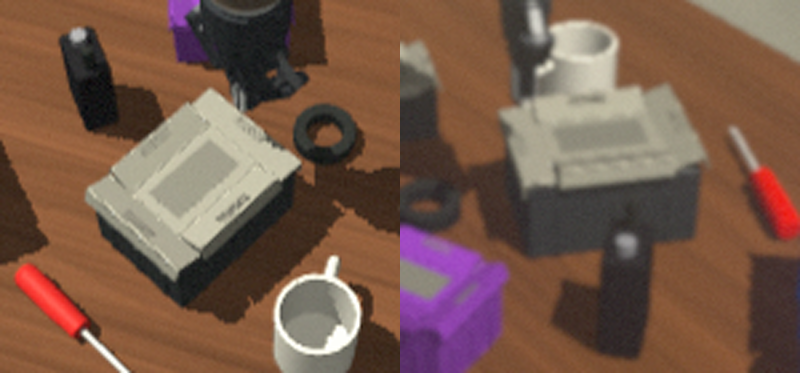

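The near section now looks flat, its shading matching the panel at about (255,130). Next is the far one.

>>> {"api": "arm_command", "payload": {
  "motion": [
    {"x":0,"y":0,"z":0.03,"roll":0,"fingers":0},
    {"x":0,"y":0,"z":0.03,"roll":0,"fingers":0},
    {"x":0,"y":-0.001,"z":0.03,"roll":0,"fingers":0},
    {"x":0,"y":-0.001,"z":0.03,"roll":0,"fingers":0},
    {"x":0,"y":0,"z":0.025,"roll":0,"fingers":0},
    {"x":0,"y":0,"z":0,"roll":0,"fingers":0},
    {"x":0,"y":0,"z":0,"roll":0,"fingers":0},
    {"x":0,"y":0,"z":0,"roll":0,"fingers":0}
  ]
}}

```text
clock: 4.42
eef_pos: [0.6568, -0.0692, 0.1189]
tool_rot: [0.15, 0.696, -0.146, 0.687]
ft_force: [-0.2, -0.2, 0.3]
grip_width: 0.0001
```

```bash
python3 look.py 5
```

```text
t 4.417 p [ 0.6568 -0.0692  0.1189] F [-0.22 -0.16  0.25] w 0.0001 q5 0.312
near [ 0.0029  0.0044 -0.1442]
far [0.0008 0.003  0.0078]
left [ 0.002   0.0572 -0.0677]
right [ 0.0017 -0.0498 -0.0687]
yerr 0.009293455097982628 tilt [-0.011  0.009 -1.   ]
```

View pics/l5.png

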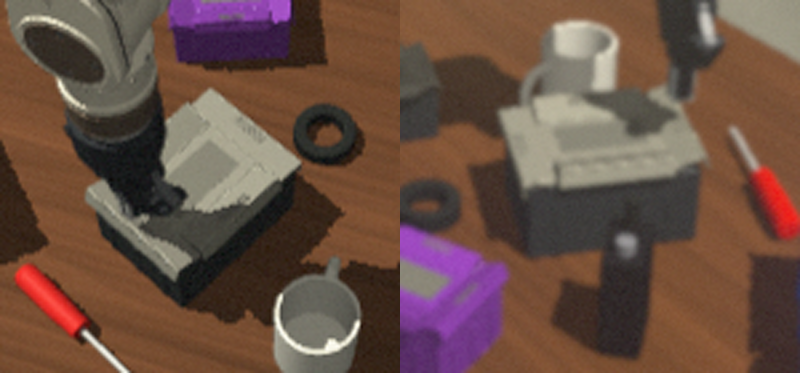

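>>> {"api": "arm_command", "payload": {
  "motion": [
    {"x":0,"y":0.003,"z":0.008,"roll":0,"fingers":0},
    {"x":0,"y":0,"z":0,"roll":0,"fingers":0},
    {"x":0.007,"y":0,"z":0,"roll":0,"fingers":0},
    {"x":0.005,"y":0,"z":0,"roll":0,"fingers":0},
    {"x":0.004,"y":0,"z":0,"roll":0,"fingers":0},
    {"x":0.004,"y":0,"z":0,"roll":0,"fingers":0},
    {"x":0.004,"y":0,"z":0,"roll":0,"fingers":0}
  ]
}}

```text
clock: 5.1
eef_pos: [0.6603, -0.0662, 0.0959]
tool_rot: [0.149, 0.697, -0.144, 0.687]
ft_force: [1.3, -1.6, 9.4]
grip_width: 0.0002
```

```bash
python3 - <<'E'
from h import *
from workcell import get_obs
o=get_obs();st(o);print(delta(o,box(.076,0,.086))[1].round(4))
E
```

```text
t 5.1 p [ 0.6603 -0.0662  0.0959] F [ 1.27 -1.63  9.41] w 0.0002 q5 0.313
[ 0.0099 -0.0012  0.0059]
```

>>> {"api": "arm_command", "payload": {
  "motion": [
    {"x":0.003,"y":0,"z":0,"roll":0,"fingers":0},
    {"x":0.003,"y":0,"z":0,"roll":0,"fingers":0},
    {"x":0.003,"y":0,"z":0,"roll":0,"fingers":0}
  ]
}}

```text
clock: 5.35
eef_pos: [0.6628, -0.0674, 0.0901]
tool_rot: [0.148, 0.693, -0.145, 0.69]
ft_force: [0.1, -1.8, 1.1]
grip_width: 0.0
```

>>> {"api": "arm_command", "payload": {
  "motion": [
    {"x":0.003,"y":0,"z":0,"roll":0,"fingers":0},
    {"x":0.002,"y":0,"z":0,"roll":0,"fingers":0}
  ]
}}

```text
clock: 5.52
eef_pos: [0.663, -0.0674, 0.0858]
tool_rot: [0.149, 0.693, -0.145, 0.691]
ft_force: [-5.5, -0.3, 15.2]
grip_width: -0.0004
```

Solid contact at z = 0.086, so the section is seated. I'll raise and move back toward the centre.

>>> {"api": "arm_command", "payload": {
  "motion": [
    {"x":-0.008,"y":0,"z":0,"roll":0,"fingers":0},
    {"x":-0.02,"y":0,"z":0,"roll":0,"fingers":0},
    {"x":-0.02,"y":0,"z":0,"roll":0,"fingers":0},
    {"x":0,"y":0.018,"z":-0.024,"roll":0,"fingers":0},
    {"x":0,"y":0.018,"z":-0.024,"roll":0,"fingers":0},
    {"x":0,"y":0.018,"z":-0.024,"roll":0,"fingers":0},
    {"x":0,"y":0,"z":0,"roll":0,"fingers":0},
    {"x":0,"y":0,"z":0,"roll":0,"fingers":0},
    {"x":0,"y":0,"z":0,"roll":0,"fingers":0}
  ]
}}

```text
clock: 6.27
eef_pos: [0.6158, 0.013, 0.1337]
tool_rot: [0.15, 0.695, -0.145, 0.688]
ft_force: [-0.3, -0.8, -1.1]
grip_width: -0.0003
```

```bash
python3 look.py 6
```

```text
t 6.267 p [0.6158 0.013  0.1337] F [-0.3  -0.79 -1.1 ] w -0.0003 q5 0.437
near [ 0.0163 -0.0539 -0.0731]
far [ 0.0146 -0.0554  0.0789]
left [ 0.0157 -0.0012  0.0034]
right [ 0.0153 -0.1082  0.0024]
yerr 0.009843786095588891 tilt [-0.008  0.008 -1.   ]
```

View pics/l6.png

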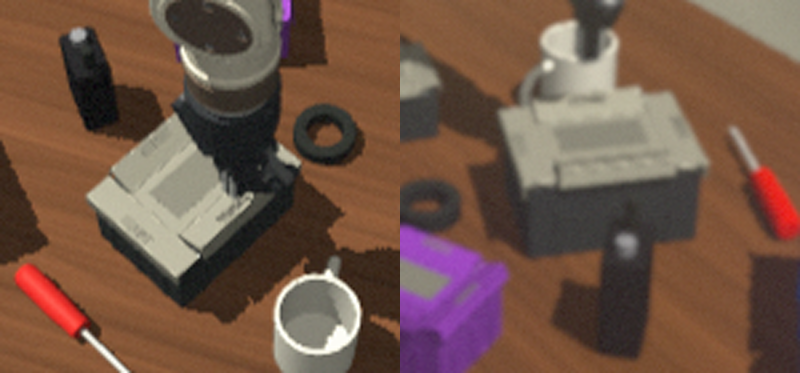

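The far section is flat too. I'm above the left one, so press it next.

>>> {"api": "arm_command", "payload": {
  "motion": [
    {"x":0.01,"y":-0.001,"z":0.003,"roll":0,"fingers":0},
    {"x":0.008,"y":0,"z":0,"roll":0,"fingers":0},
    {"x":0.006,"y":0,"z":0,"roll":0,"fingers":0},
    {"x":0.005,"y":0,"z":0,"roll":0,"fingers":0},
    {"x":0.004,"y":0,"z":0,"roll":0,"fingers":0},
    {"x":0.004,"y":0,"z":0,"roll":0,"fingers":0},
    {"x":0.003,"y":0,"z":0,"roll":0,"fingers":0}
  ]
}}

```text
clock: 6.95
eef_pos: [0.6213, 0.0076, 0.0898]
tool_rot: [0.153, 0.694, -0.146, 0.688]
ft_force: [-0.1, 0.9, 2.1]
grip_width: -0.0001
```

```bash
python3 - <<'E'
from h import *
from workcell import get_obs
o=get_obs();st(o);print(delta(o,box(0,.0535,.086))[1].round(4))
E
```

```text
t 6.95 p [0.6213 0.0076 0.0898] F [-0.09  0.93  2.07] w -0.0001 q5 0.433
[ 0.0038  0.0015 -0.0039]
```

>>> {"api": "arm_command", "payload": {
  "motion": [
    {"x":0.003,"y":0,"z":0,"roll":0,"fingers":0},
    {"x":0.002,"y":0,"z":0,"roll":0,"fingers":0}
  ]
}}

```text
clock: 7.12
eef_pos: [0.6216, 0.0077, 0.0858]
tool_rot: [0.153, 0.693, -0.146, 0.689]
ft_force: [-6.4, 0.0, 18.2]
grip_width: 0.0
```

>>> {"api": "arm_command", "payload": {
  "motion": [
    {"x":-0.008,"y":0,"z":0,"roll":0,"fingers":0},
    {"x":-0.02,"y":0,"z":0,"roll":0,"fingers":0},
    {"x":-0.02,"y":0,"z":0,"roll":0,"fingers":0},
    {"x":0,"y":-0.034,"z":-0.001,"roll":0,"fingers":0},
    {"x":0,"y":-0.034,"z":-0.001,"roll":0,"fingers":0},
    {"x":0,"y":-0.034,"z":-0.001,"roll":0,"fingers":0},
    {"x":0,"y":0,"z":0,"roll":0,"fingers":0},
    {"x":0,"y":0,"z":0,"roll":0,"fingers":0},
    {"x":0,"y":0,"z":0,"roll":0,"fingers":0}
  ]
}}

```text
clock: 7.87
eef_pos: [0.5754, -0.088, 0.1345]
tool_rot: [0.151, 0.693, -0.146, 0.689]
ft_force: [-0.1, 0.1, 0.3]
grip_width: -0.0003
```

```bash
python3 look.py 7
```

```text
t 7.867 p [ 0.5754 -0.088   0.1345] F [-0.07  0.12  0.29] w -0.0003 q5 0.269
near [ 0.0174  0.0544 -0.0777]
far [0.0163 0.0535 0.0743]
left [ 0.0171  0.1074 -0.0014]
right [ 0.0165  0.0004 -0.002 ]
yerr 0.005666907407037902 tilt [-0.004  0.008 -1.   ]
```

View pics/l7.png

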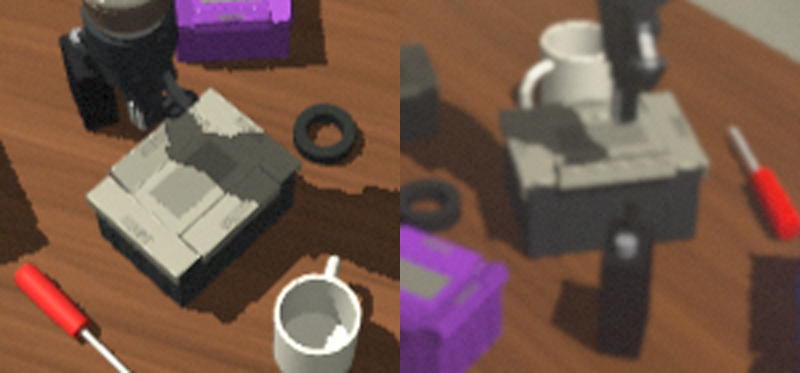

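The left section is flat (seam at about (240,215)). Now the right one.

>>> {"api": "arm_command", "payload": {
  "motion": [
    {"x":0.01,"y":0,"z":-0.002,"roll":0,"fingers":0},
    {"x":0.008,"y":0,"z":0,"roll":0,"fingers":0},
    {"x":0.006,"y":0,"z":0,"roll":0,"fingers":0},
    {"x":0.005,"y":0,"z":0,"roll":0,"fingers":0},
    {"x":0.004,"y":0,"z":0,"roll":0,"fingers":0},
    {"x":0.004,"y":0,"z":0,"roll":0,"fingers":0},
    {"x":0.003,"y":0,"z":0,"roll":0,"fingers":0}
  ]
}}

```text
clock: 8.55
eef_pos: [0.5769, -0.0819, 0.0925]
tool_rot: [0.148, 0.693, -0.144, 0.691]
ft_force: [-5.0, -2.6, 11.0]
grip_width: -0.0004
```

```bash
python3 - <<'E'
from h import *
from workcell import get_obs
o=get_obs();st(o);print(delta(o,box(0,-.0535,.086))[1].round(4))
E
```

```text
t 8.55 p [ 0.5769 -0.0819  0.0925] F [-5.03 -2.55 10.95] w -0.0004 q5 0.271
[ 0.0065 -0.0057 -0.001 ]
```

>>> {"api": "arm_command", "payload": {
  "motion": [
    {"x":0.003,"y":0,"z":0,"roll":0,"fingers":0},
    {"x":0.003,"y":0,"z":0,"roll":0,"fingers":0}
  ]
}}

```text
clock: 8.72
eef_pos: [0.5772, -0.0827, 0.0879]
tool_rot: [0.147, 0.693, -0.144, 0.691]
ft_force: [-0.7, -0.3, -0.3]
grip_width: 0.0
```

>>> {"api": "arm_command", "payload": {
  "motion": [
    {"x":0.003,"y":0,"z":0,"roll":0,"fingers":0}
  ]
}}

```text
clock: 8.8
eef_pos: [0.5776, -0.0827, 0.0856]
tool_rot: [0.148, 0.692, -0.144, 0.692]
ft_force: [-8.4, 1.9, 26.8]
grip_width: 0.0003
```

>>> {"api": "arm_command", "payload": {
  "motion": [
    {"x":-0.008,"y":0,"z":0,"roll":0,"fingers":0},
    {"x":-0.025,"y":0,"z":0,"roll":0,"fingers":0},
    {"x":-0.03,"y":0,"z":0,"roll":0,"fingers":0},
    {"x":-0.035,"y":0,"z":0,"roll":0,"fingers":0},
    {"x":-0.035,"y":0,"z":0,"roll":0,"fingers":0},
    {"x":0,"y":0.03,"z":-0.02,"roll":0,"fingers":0},
    {"x":0,"y":0.03,"z":-0.02,"roll":0,"fingers":0},
    {"x":0,"y":0.03,"z":-0.02,"roll":0,"fingers":0},
    {"x":0,"y":0.03,"z":-0.02,"roll":0,"fingers":0},
    {"x":0,"y":0.03,"z":-0.02,"roll":0,"fingers":0},
    {"x":0,"y":0.03,"z":-0.02,"roll":0,"fingers":0},
    {"x":0,"y":0.03,"z":-0.02,"roll":0,"fingers":0},
    {"x":0,"y":0.03,"z":-0.02,"roll":0,"fingers":0},
    {"x":0,"y":0.03,"z":-0.02,"roll":0,"fingers":0},
    {"x":0,"y":0,"z":0,"roll":0,"fingers":0},
    {"x":0,"y":0,"z":0,"roll":0,"fingers":0},
    {"x":0,"y":0,"z":0,"roll":0,"fingers":0}
  ]
}}

```text
clock: 10.22
eef_pos: [0.5233, 0.2519, 0.2271]
tool_rot: [0.152, 0.69, -0.143, 0.693]
ft_force: [-0.2, -0.5, 0.0]
grip_width: -0.0001
```

```bash
python3 look.py 8; python3 - <<'E'
from h import *
from workcell import camera
import pickle
d0=pickle.load(open('c0.pkl','rb'))
for n,(u,v) in dict(scene=(230,130),side=(270,160)).items():
    c=camera(n);a=c['frame'][v:v+150,u:u+160];b=d0[n]['frame'][v:v+150,u:u+160]
    cv2.imwrite(f'pics/cmp_{n}.png',cv2.resize(np.hstack([b,a])[:,:,::-1],(800,375),interpolation=cv2.INTER_CUBIC))
E
```

```text
t 10.217 p [0.5233 0.2519 0.2271] F [-0.18 -0.53  0.03] w -0.0001 q5 0.865
near [ 0.1063 -0.2357  0.1084]
far [ 0.1064 -0.2372  0.2604]
left [ 0.107  -0.1829  0.185 ]
right [ 0.1057 -0.2899  0.1839]
yerr 0.010102215622497024 tilt [ 0.006  0.011 -1.   ]
```

View pics/cmp_scene.png

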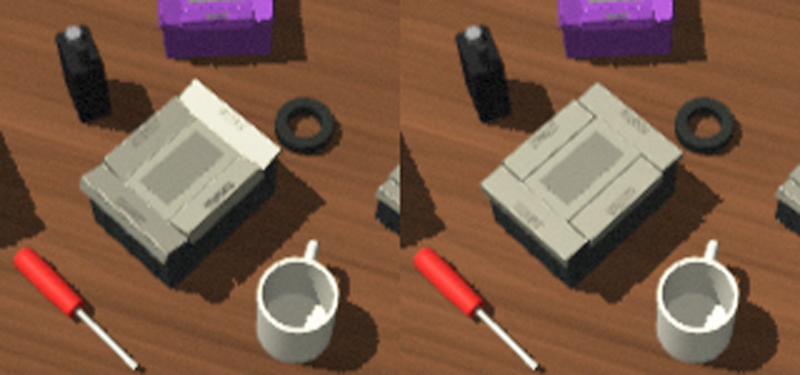

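View pics/cmp_side.png

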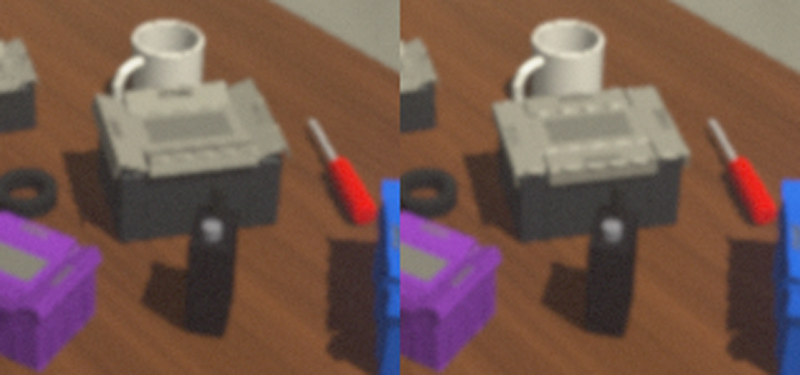

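```bash
python3 -c "
from workcell import job_done,get_obs
print(get_obs()['ft_force'].round(2));print(job_done())"
```

```text
[-0.45 -0.73  0.44]
the job is handed in; nothing more can be done
None
```

I pressed the four rim sections down one at a time with closed fingertips, in the order near, far, left, right. I then withdrew and handed the job in at about 10.3 s.

- **Seating:** Each press ended in firm contact at about 86 mm, the shut height. The peak readings were roughly 43, 15, 18 and 27 N. The first press, on the near section, went harder than it needed to, but it was the fingertips pressing and well under the 120 N wrist limit.
- **Where I pressed:** On the right side the fingertips ended about 5 mm inboard of the press point, and the others were within about 4 mm. All four still went down.
- **Final pictures:** In the scene view all four sections lie flat with the panel. The side view is blurrier but agrees. The box, mug, radio, screwdriver and tape show no visible shift from the first pictures.
- **Clearance:** The arm is clear of everything, at about 0.23 m height, with the force reading near zero.
- **Disagreements:** One move call was refused for missing keys before anything moved. My first estimates of the box position from the two fixed cameras differed by about 1 cm at the rim, and I settled it using the wrist picture.

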